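Open the food-scrap caddy

ROBOT

A 6-joint arm with a two-finger parallel gripper is mounted at the origin on the work surface. World frame = base frame: x ahead of the robot, y to its left, z up, the work surface at z = 0. Lengths are in mm, angles in rad, forces in N, time in s.
With the tool pointing down it reaches from about 275 to 850 mm from the base axis. Payload 5.2 kg.
Tool frame: the origin (TCP) lies between the finger pads; the fingertips stand 25 mm ahead of it and the grasp point (between the pads) lies 6 mm ahead of it; z points along the fingers, y is the line along which they close (so a half turn about z gives the same grasp; the last joint's range is limited). The gripper opens to 85 mm and grips with 20 to 120 N. Pads are 22 mm wide; open, the fingers measure 114 mm over their backs; the gripper's body (76 mm by 85 mm) begins 54 mm behind the grasp point. The pads swing forward as they close: fully open they stand 13 mm farther back than shut.
Start: joints at [0.953, 0.259, 1.535, -0, 1.348, -0.203], TCP at [221.633, 503.373, 256.31] pointing down, gripper open.
Joint ranges: [-3.14, 3.14], [-0.91, 2.08], [0.19, 2.58], [-1.22, 4.36], [0.22, 2.71], [-3.12, 3.12]. Speed limits (rad/s): [2.57, 2.57, 3.14, 3.14, 3.14, 3.14].

INTERFACE

Orientations are given as a unit quaternion [x, y, z, w].
In Python, from bench import readout, vision, order gives the robot as it stands.
- The arm moves only by the shell command python3 -m jog 'ROWS'. ROWS is JSON, a list that holds one entry, the list of rows, each a list of 7 numbers: the shift along the tool's x, y, z each as a share of 0.15 m, from -1 to 1, then the turn, a rotation vector about the tool's x, y, z each as a share of pi/2 rad, from -1 to 1, then the opening, from 0 (shut) to 1 (fully open). In form: [[[x, y, z, wx, wy, wz, gripper], ...]]. A call has 1 to 20 rows; each row shifts and turns the commanded pose from where the row before left it, along the tool's axes as they then stand; what a row does not reach is not made up. A row lasts 1/12 s, in which the tool goes at most 41.7 mm and 7.16 degrees, less where a joint would pass 70% of its speed; a pose out of reach is approached as far as the arm can. A call with a number of a shift or a turn outside -1 to 1 is refused whole. A call with a gripper value outside its range is refused whole. The fingers move at their own pace and stop on an object; the grip force is fixed at half the most. Time passes only in rows, so rows that do not move let the fingers close. It gives the time, the measured TCP pose, the force, the opening and the grip force at its end, in the units of the state.
- readout.state(): the state, without advancing time (a new reading comes with each control period).
- vision.read_camera(name): name is "scene" or "top" or "wrist"; returns a dict with "image" (420x560x3 uint8, red, green, blue), "fovy" (degrees; the focal length in pixels is half the picture's height over the tangent of half this angle, whatever the lens; pixels are square), "cx", "cy" (the principal point, pixels), "R" (3x3) and "t" (3): a world point X has camera coordinates R X + t; the wrist camera has in their place "T_tool_cam" (4x4, takes a point from camera to tool coordinates, whose origin is the TCP and whose axes are the flange's). Camera axes: x right, y down, z forward; pixel columns grow to the right and rows downward; lengths in mm; the calibration is good to about 2 mm. The wrist camera is an equidistant fisheye: a pixel r from the principal point sees the ray r / f radians off the axis. A picture is of the moment at which its call begins: read the wrist's pose just before it. There is no depth.
- order.finish_job(): hands the job in; it is judged then, once.
The state is a dict: "clock": time; "qpos": joint angles; "joint_vel": joint speeds; "joint_torque": joint torques, N m; "tool_pos": TCP position; "tcp_rot": TCP orientation; "wrist_force": force on the tool from outside, world axes, zero at the start; "moment": the same for the moment, N m; "grip_width": finger opening in mm; "gripper_force": force on a finger pad.
Only numpy, scipy, OpenCV 4.12 (cv2) and the standard library are available. Lean on these libraries where they do the work, as an engineer would, in place of code of your own. Each camera call takes 0.05 s, during which the arm holds its last target. There are 200 camera calls.

TASK

Open the food-scrap caddy on the prep counter: press its red release tab down so that the black lid springs ajar, let the tab come back up, then push the lid right back until it stands fully open against its stop. Only press and push; do not pick up, carry or knock aside any of the loose kitchen things, and finish with the hand clear of everything.

Things in the scene. Friction and masses are not known exactly. Their poses are not given: they have to be found in the camera images.
- caddy: food-scrap caddy fixed to the counter: white open bin, 150 mm deep (its x) by 200 mm wide (its y), 120 mm high to the rim, grey foot plate, black lid, red release tab. Origin: centre of its underside on the counter. Its -x axis points out of its front, the side with the red tab; the lid is hinged along the back (+x) rim and swings up and over towards +x. Inside, a steel spring pin 45 mm in front of the hinge pushes the lid up when it is unlatched
- tab_pad (a point): on the top face of the red release tab's pad, 106 mm above the counter, 118 mm in front (-x) of the caddy's centre. The pad, 36 mm wide (y), reaches 22 mm in front of this point and 28 mm behind it, to the red hook, 138 mm above the counter, that holds the lid's front edge and tips forward up to 10 mm as the pad is pressed. The pad pivots about a line along y, 42 mm behind and 6 mm below this point
- caddy_tab (a joint): angle of the release tab, rad: 0 at rest, grows to 0.32 (stop) as the pad is pressed down. The latch lets go at about 0.17 (the pad's centre about 7 mm down, 3 to 4 N there; the stop is 13 mm down); a spring returns it when let go
- caddy_lid (a joint): angle of the lid, rad: 0 shut and latched, about 0.5 when it has sprung up ajar (it takes about half a second), 1.9 fully open against its stop (leaning back past upright). Damped, with a little friction: let go between ajar and about 1.2 it sinks slowly back to ajar; from about 1.2 upwards it stays where it is left, so it must be pushed all the way to the stop. Pushing takes about 1 to 3 N at the front edge
- lid_edge (a point): middle of the lid's front edge, mid-thickness; it moves with the lid. The lid is 154 mm deep, 206 mm wide, 10 mm thick; this edge lies 158 mm from the hinge line
- lid_hinge (a point): middle of the lid's hinge line, which runs along the caddy's y axis, 125 mm above the counter and 79 mm behind (+x) the caddy's centre
- onion: loose brown onion, 68 mm across, 62 mm high; origin under its centre
- spice_jar: loose glass spice jar with green cap, 46 mm across, 85 mm high; origin under its centre
- mug: loose blue mug, 76 mm across plus a handle, 85 mm high; origin under its centre
- prep_bowl: loose steel bowl, 120 mm across, 55 mm high; origin under its centre
- oil_bottle: loose amber oil bottle with yellow cap, 60 mm across, 210 mm high; origin under its centre
- pepper_mill: loose dark wooden pepper mill, 56 mm across, 160 mm high; origin under its centre

How it is judged:
By the outcome, as a careful person would: the job done as asked, in the order asked, and still so for the second after the job is handed in, with the robot touching nothing.
It also fails if it takes over 45 s, if anything falls off the work surface, if the arm or the gripper's body presses on something with over 40 N, if the wrist force passes 120 N, or if a joint passes its speed limit or range.

## Working session

There is one attempt and no reset: what is moved stays moved. The work goes in short steps, Python scripts to look and compute and a shell command to move; the robot and the scene stay as the last step left them, time stands still between calls to the robot, and variables do not carry over. Pictures are saved under pics/ and viewed, at most 10 in all, crops included, and the job is handed in when it is done.

```bash
mkdir -p pics
cat > h.py <<'E'
import numpy as np,cv2
from bench import readout,vision,order
from scipy.spatial.transform import Rotation as Ro
def snap(n,f):
    c=vision.read_camera(n); cv2.imwrite('pics/'+f,c['image'][:,:,::-1]); return c
def foc(c): return c['image'].shape[0]/2/np.tan(np.radians(c['fovy'])/2)
def atz(c,u,v,z):
    R=np.array(c['R']);t=np.array(c['t']);f=foc(c)
    d=R.T@np.array([(u-c['cx'])/f,(v-c['cy'])/f,1]);o=-R.T@t
    return o+d*(z-o[2])/d[2]
def proj(c,X):
    p=np.array(c['R'])@np.array(X,float)+np.array(c['t']);f=foc(c)
    return p[:2]/p[2]*f+[c['cx'],c['cy']]
E
python3 - <<'E'
from h import *
import pickle
a=snap('top','top0.png');b=snap('scene','scene0.png')
pickle.dump((a,b),open('c0.pkl','wb'))
for c in(a,b):print(c['fovy'],c['cx'],c['cy'],-np.array(c['R']).T@c['t'],np.round(c['R'],2).tolist())
s=readout.state();print(s['tool_pos'],s['tcp_rot'],s['clock'],Ro.from_quat(s['tcp_rot']).as_matrix().round(3).tolist())
E
```

```text
57.665608784138975 273.63325368445277 206.54008854642785 [3.10005794e+02 4.10603585e-01 1.13071293e+03] [[-0.01, -1.0, -0.0], [-0.98, 0.01, -0.18], [0.18, -0.0, -0.98]]
54.2622478691414 278.21526509120963 214.64794370421586 [1301.8385806   -91.41680512 1189.01829507] [[0.1, 0.99, 0.01], [0.8, -0.08, -0.59], [-0.59, 0.06, -0.81]]
[221.36561119 503.0194269  255.56929906] [ 2.05900966e-01  9.78572501e-01 -7.38193547e-04 -3.29058975e-04] 0.1 [[-0.915, 0.403, -0.001], [0.403, 0.915, -0.001], [0.0, -0.002, -1.0]]
```

View pics/top0.png

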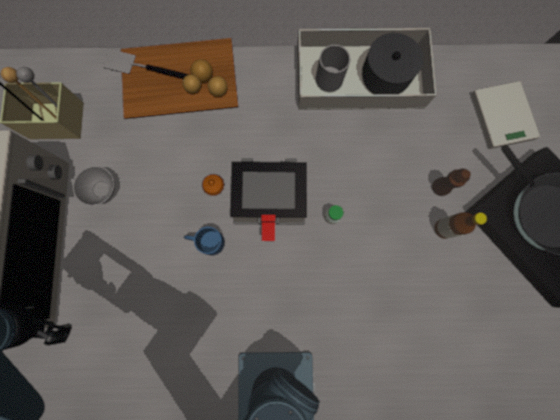

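View pics/scene0.png

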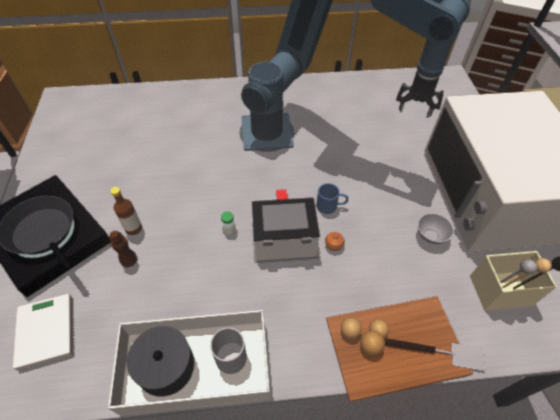

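The caddy is at about (269,190) in top, with its red tab at (268,228) towards the robot. The onion is at (213,184), the mug at (209,240) and the jar at (335,212). I'll enlarge both views.

Run:
```python
import pickle;from h import *
a,b=pickle.load(open('c0.pkl','rb'))
A=cv2.resize(a['image'][140:265,180:360],None,fx=4.4,fy=4.4,interpolation=cv2.INTER_CUBIC)
cv2.imwrite('pics/topcrop.png',A[:,:,::-1])
```

```text
(no output)
```

View pics/topcrop.png

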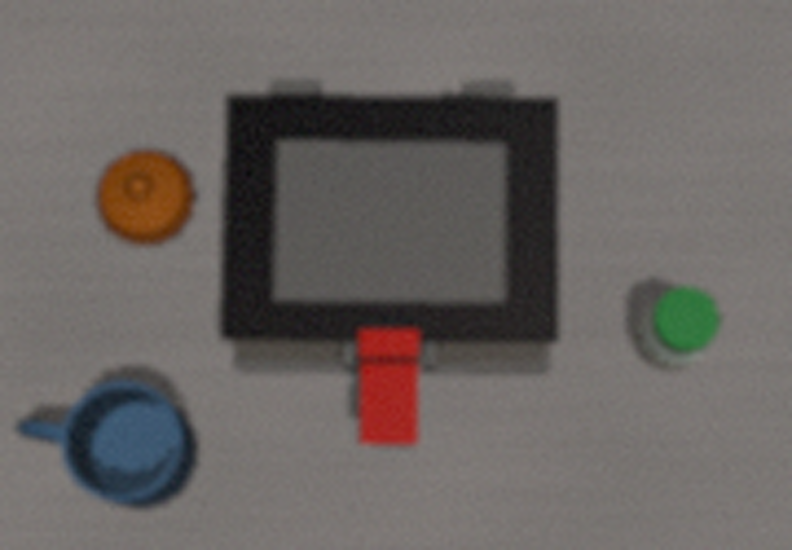

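The lid corners in the crop are TL(227,97), TR(557,98), BR(556,340) and BL(222,338). The pad's front edge runs from (360,443) to (417,443), and the hook is at (390,340).

Run:
```python
import pickle;from h import *
a,b=pickle.load(open('c0.pkl','rb'))
P=lambda x,y,z:atz(a,180+x/4.4-.4,140+y/4.4-.4,z)
for n,x,y,z in [('TL',227,97,130),('TR',557,98,130),('BR',556,340,130),('BL',222,338,130),('padL',360,443,106),('padR',417,443,106),('hookL',359,329,138),('hookR',420,329,138),('onion',146,198,40),('mug',130,441,85),('mughandle',18,427,45),('jar',686,320,85)]:
  p=P(x,y,z);print(n,p.round(1))
TL,TR,BR,BL=[P(x,y,130)[:2] for x,y in[(227,97),(557,98),(556,340),(222,338)]]
print('w',np.linalg.norm(TL-TR),np.linalg.norm(BL-BR),'d',np.linalg.norm(TL-BL),np.linalg.norm(TR-BR))
d=(TL-TR)+(BL-BR);y=np.arctan2(-d[0],d[1]);print('yaw',y)
xa=np.array([np.cos(y),np.sin(y)])
lc=(TL+TR+BL+BR)/4; C=lc+0*xa  # lid spans hinge-4..-158 => centre x=79-81=-2
C=lc+2*xa;print('C',C,'tab_pad',C-118*xa,'pad from edge',(P(360,443,106)+P(417,443,106))[:2]/2+22*xa)
print('proj scene: pad',proj(b,[*(C-118*xa),106]))
```

```text
TL [619.  113.4 130. ]
TR [616.5 -91.  130. ]
BR [464.9 -86.7 130. ]
BL [467.9 114.8 130. ]
padL [406.   32.5 106. ]
padR [405.7  -2.3 106. ]
hookL [471.3  31.9 138. ]
hookR [471.   -4.7 138. ]
onion [577.1 176.9  40. ]
mug [410.5 176.5  85. ]
mughandle [424.1 256.   45. ]
jar [ 483.9 -173.    85. ]
w 204.4320997827361 201.48161509138566 d 151.07722955149566 151.68015201804454
yaw -0.013488990724270214
C [544.05009909  12.61177237] tab_pad [426.06083415  14.203425  ] pad from edge [427.86144303  14.76433827]
proj scene: pad [281.14025345 193.69390659]
```

Sizes match (lid about 203×151, pad 35 wide), so the caddy centre is about (545,13), yaw about 0, tab pad about (427,14.5,106) and hinge x about 624. Next: square up the tool, shut the fingers and move above the tab.

```bash
python3 -m jog '[[[0,0,0,0,0,-0.066,0],[0,0,0,0,0,-0.066,0],[0,0,0,0,0,-0.066,0],[0,0,0,0,0,-0.066,0],[-0.076,-0.233,0,0,0,0,0],[-0.076,-0.233,0,0,0,0,0],[-0.076,-0.233,0,0,0,0,0],[-0.076,-0.233,0,0,0,0,0],[-0.076,-0.233,0,0,0,0,0],[-0.076,-0.233,0,0,0,0,0],[-0.076,-0.233,0,0,0,0,0],[-0.076,-0.233,0,0,0,0,0],[-0.076,-0.233,0,0,0,0,0],[-0.076,-0.233,0,0,0,0,0],[-0.076,-0.233,0,0,0,0,0],[-0.076,-0.233,0,0,0,0,0],[-0.076,-0.233,0,0,0,0,0],[-0.076,-0.233,0,0,0,0,0],[0,0,0,0,0,0,0],[0,0,0,0,0,0,0]]]'
python3 -c "
from h import *
s=readout.state();print(s['tool_pos'],Ro.from_quat(s['tcp_rot']).as_matrix().round(3).tolist(),np.round(s['qpos'],2))"
```

```text
clock: 1.77
tool_pos: [381.4, 12.3, 256.0]
tcp_rot: [0.003, 1.0, 0.0, -0.0]
wrist_force: [0.6, 0.6, 0.4]
grip_width: 0.1
gripper_force: 0.0
[381.41000945  12.31886766 255.99324317] [[-1.0, 0.005, -0.001], [0.005, 1.0, 0.0], [0.001, 0.0, -1.0]] [-0.26 -0.06  1.89  0.    1.31 -1.83]
```

```bash
python3 -m jog '[[[0,0,0,0,-0.074,0,0],[0,0,0,0,-0.074,0,0],[0,0,0,0,-0.074,0,0],[0.01,0.003,0.133,0,0,0,0],[0.01,0.003,0.133,0,0,0,0],[0.01,0.003,0.133,0,0,0,0],[0.01,0.003,0.133,0,0,0,0],[0.01,0.003,0.133,0,0,0,0],[0,0,0,0,0,0,0],[0,0,0,0,0,0,0]]]'
python3 - <<'E'
from h import *
c=snap('scene','s1.png');s=readout.state();print(s['tool_pos'],Ro.from_quat(s['tcp_rot']).as_matrix().round(3).tolist())
w=snap('wrist','w1.png')
A=cv2.resize(c['image'][120:270,190:370],None,fx=3,fy=3,interpolation=cv2.INTER_CUBIC)
o=np.zeros((450,1150,3),np.uint8);o[:,:540]=A;o[:420,550:1110]=w['image'];o=cv2.resize(o,(798,312))
cv2.imwrite('pics/m1.png',o[:,:,::-1])
E
```

```text
clock: 2.6
tool_pos: [407.0, 17.9, 159.1]
tcp_rot: [-0.001, 0.985, 0.001, 0.172]
wrist_force: [-0.2, 0.1, -0.6]
grip_width: -0.1
gripper_force: 0.0
[407.74929226  17.42362972 160.1546868 ] [[-0.94, -0.002, 0.341], [-0.001, 1.0, 0.001], [-0.341, 0.001, -0.94]]
```

View pics/m1.png

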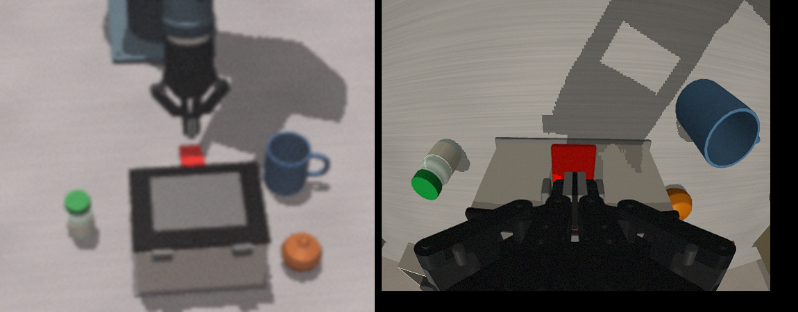

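The shut fingertips are centred above the red pad, and the mug, jar and onion are well clear. Now pressing.

```bash
python3 -m jog '[[[0.0114,-0.01,0.0313,0,0,0,0],[0.0114,-0.01,0.0313,0,0,0,0],[0.0114,0,0.0313,0,0,0,0],[0.0114,0,0.0313,0,0,0,0],[0.0114,0,0.0313,0,0,0,0],[0.0046,0,0.0125,0,0,0,0],[0.0046,0,0.0125,0,0,0,0],[0.0046,0,0.0125,0,0,0,0],[0.0046,0,0.0125,0,0,0,0],[0.0046,0,0.0125,0,0,0,0],[0,0,0,0,0,0,0]]]'
```

```text
clock: 3.62
tool_pos: [408.1, 13.3, 124.8]
tcp_rot: [0.0, 0.985, 0.0, 0.173]
wrist_force: [0.4, 0.4, -0.0]
grip_width: 0.2
gripper_force: 0.4
```

```bash
python3 -m jog '[[[0.0046,0,0.0125,0,0,0,0],[0.0046,0,0.0125,0,0,0,0],[0.0046,0,0.0125,0,0,0,0],[0,0,0,0,0,0,0]]]'
```

```text
clock: 3.95
tool_pos: [408.5, 13.2, 119.0]
tcp_rot: [0.0, 0.985, -0.0, 0.174]
wrist_force: [0.7, 0.8, 2.5]
grip_width: 0.0
gripper_force: 0.8
```

Contact at a TCP height of about 122. Going 6–8 mm further.

```bash
python3 -m jog '[[[0.0046,0,0.0125,0,0,0,0],[0.0046,0,0.0125,0,0,0,0],[0.0046,0,0.0125,0,0,0,0],[0.0046,0,0.0125,0,0,0,0],[0,0,0,0,0,0,0],[0,0,0,0,0,0,0],[0,0,0,0,0,0,0],[0,0,0,0,0,0,0],[0,0,0,0,0,0,0]]]'
python3 - <<'E'
from h import *
c=snap('scene','s2.png');t=snap('top','t2.png')
A=cv2.resize(c['image'][150:270,220:360],(560,480));B=cv2.resize(t['image'][140:265,220:320],(240,300))
o=np.zeros((480,800,3),np.uint8);o[:,:560]=A;o[:300,560:]=B
cv2.imwrite('pics/m2.png',o[:,:,::-1])
E
```

```text
clock: 4.7
tool_pos: [408.8, 13.1, 112.0]
tcp_rot: [-0.0, 0.985, -0.0, 0.175]
wrist_force: [-6.7, 0.4, 16.0]
grip_width: -0.1
gripper_force: 8.9
```

View pics/m2.png

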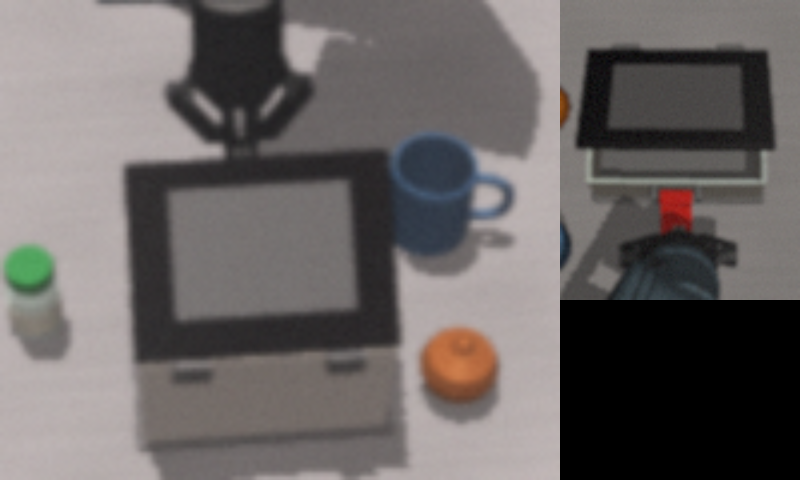

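The lid is ajar: its front edge has lifted clear of the white rim. Retract, tilt to 45°, and confirm the tab and lid stay as they should.

```bash
python3 -m jog '[[[0,0,-0.117,0,0,0,0],[0,0,-0.117,0,0,0,0],[0,0,-0.117,0,0,0,0],[0,0,-0.117,0,0,0,0],[0,0,0,0,-0.0694,0,0],[0,0,0,0,-0.0694,0,0],[0,0,0,0,-0.0694,0,0],[0,0,0,0,-0.0694,0,0],[0,0,0,0,0,0,0],[0,0,0,0,0,0,0]]]'
python3 - <<'E'
from h import *
c=snap('scene','s3.png');t=snap('top','t3.png');s=readout.state();p=s['tool_pos']
print(p,Ro.from_quat(s['tcp_rot']).as_matrix().round(3).tolist(),np.round(s['qpos'],2))
z=np.array([.707,-.707]);x=np.array([-.707,-.707])
q=np.array([473,180.]);d=q-p[[0,2]];print('start',d@x/150,d@z/150)
K=lambda th:np.array([624-125*np.cos(th)-5*np.sin(th),125+125*np.sin(th)-5*np.cos(th)])-7.8-25*z
for th in np.linspace(.5,1.9,15):
  n=K(th);d=n-q;print(round(th,1),n.round(),(d@x/150).round(4),(d@z/150).round(4));q=n
A=cv2.resize(c['image'][150:270,220:360],(560,480));B=cv2.resize(t['image'][140:265,220:320],(240,300))
o=np.zeros((480,800,3),np.uint8);o[:,:560]=A;o[:300,560:]=B
cv2.imwrite('pics/m3.png',o[:,:,::-1])
E
```

```text
clock: 5.63
tool_pos: [382.9, 17.4, 175.1]
tcp_rot: [-0.001, 0.946, 0.009, 0.323]
wrist_force: [-1.0, -0.6, 0.3]
grip_width: 0.0
gripper_force: 0.0
[384.13600201  17.05810865 176.0987727 ] [[-0.791, -0.011, 0.612], [0.001, 1.0, 0.018], [-0.612, 0.015, -0.791]] [-0.59 -0.32  2.5   0.77  0.54 -2.76]
start -0.4372334285475188 0.4004578591849078
0.5 [486. 190.] -0.1124 0.0142
0.6 [493. 201.] -0.0802 -0.0227
0.7 [500. 212.] -0.0821 -0.0145
0.8 [508. 221.] -0.0831 -0.0063
0.9 [517. 230.] -0.0833 0.0021
1.0 [527. 237.] -0.0827 0.0104
1.1 [537. 244.] -0.0813 0.0186
1.2 [549. 250.] -0.079 0.0266
1.3 [560. 254.] -0.076 0.0343
1.4 [572. 257.] -0.0721 0.0418
1.5 [585. 259.] -0.0676 0.0487
1.6 [597. 260.] -0.0624 0.0553
1.7 [610. 259.] -0.0566 0.0612
1.8 [622. 258.] -0.0502 0.0665
1.9 [634. 255.] -0.0433 0.0712
```

View pics/m3.png

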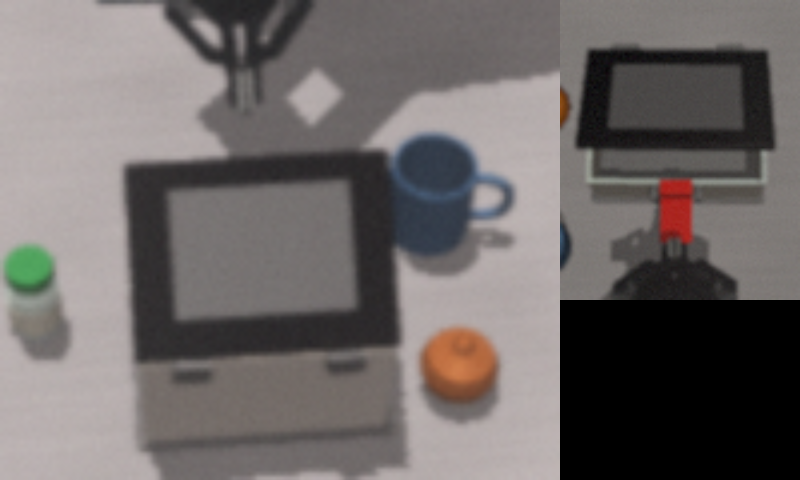

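Tab is back up (hook upright) and the lid stays ajar. Tilt fell short at 38° (joint limit nearby), so I'll move forward first, then finish the tilt.

```bash
python3 -m jog '[[[-0.07,-0.004,0.054,0,0,0,0],[-0.07,-0.004,0.054,0,0,0,0],[-0.07,-0.004,0.054,0,0,0,0],[-0.07,-0.004,0.054,0,0,0,0],[-0.07,-0.004,0.054,0,0,0,0],[0,0,0,0,-0.0405,0,0],[0,0,0,0,-0.0405,0,0],[0,0,0,0,0,0,0],[0,0,0,0,0,0,0]]]'
python3 - <<'E'
from h import *
s=readout.state();p=s['tool_pos'];R=Ro.from_quat(s['tcp_rot']).as_matrix()
print(p,R.round(3).tolist(),np.round(s['qpos'],2),R.T@(np.array([473,14,180])-p)/150)
E
```

```text
clock: 6.48
tool_pos: [450.5, 18.3, 177.7]
tcp_rot: [-0.003, 0.932, 0.013, 0.362]
wrist_force: [0.2, 0.1, 0.4]
grip_width: -0.2
gripper_force: 0.0
[450.52651401  18.26503694 177.68092041] [[-0.738, -0.015, 0.674], [0.003, 1.0, 0.026], [-0.674, 0.021, -0.738]] [-0.46 -0.14  2.45  1.13  0.37 -3.03] [-0.12114353 -0.03038039  0.08885818]
```

```bash
python3 -m jog '[[[0,0,0,0,0.05,0,0],[0,0,0,0,0.05,0,0],[0,0,0,0,0,0,0]]]'
cat > plan.py <<'E'
from h import *
s=readout.state();p=s['tool_pos'];R=Ro.from_quat(s['tcp_rot']).as_matrix()
print(p,R.round(3).tolist(),np.round(s['qpos'],2))
T=lambda c:np.array([c[0],14,c[1]])+R@[11,0,-25]
K=lambda th:T([624-125*np.cos(th)-5*np.sin(th),125+125*np.sin(th)-5*np.cos(th)])
q=T([492,167]);print('start',q.round(),(R.T@(q-p)/150).round(3))
for th in np.linspace(.5,1.9,15):
  n=K(th);print(round(th,1),n.round(),(R.T@(n-q)/150).round(3));q=n
E
python3 plan.py
```

```text
clock: 6.73
tool_pos: [452.9, 20.2, 179.3]
tcp_rot: [-0.007, 0.946, 0.016, 0.323]
wrist_force: [0.3, -0.7, 1.2]
grip_width: -0.1
gripper_force: 0.0
[452.87100108  20.19450072 179.34577661] [[-0.791, -0.024, 0.611], [-0.004, 0.999, 0.034], [-0.611, 0.025, -0.791]] [-0.42 -0.13  2.37  0.78  0.41 -2.66]
start [468.  13. 180.] [-0.083 -0.05   0.056]
0.5 [488.  13. 194.] [-0.16  -0.001  0.01 ]
0.6 [494.  13. 205.] [-0.077  0.001 -0.033]
0.7 [501.  13. 215.] [-0.08   0.001 -0.025]
0.8 [509.  13. 224.] [-0.082  0.    -0.017]
0.9 [518.  13. 233.] [-0.083 -0.    -0.009]
1.0 [528.  13. 241.] [-0.083 -0.    -0.   ]
1.1 [539.  13. 247.] [-0.083 -0.001  0.008]
1.2 [550.  13. 253.] [-0.082 -0.001  0.016]
1.3 [562.  13. 257.] [-0.08  -0.001  0.024]
1.4 [574.  13. 260.] [-0.077 -0.001  0.032]
1.5 [586.  13. 262.] [-0.073 -0.002  0.04 ]
1.6 [599.  13. 263.] [-0.069 -0.002  0.047]
1.7 [611.  13. 263.] [-0.064 -0.002  0.053]
1.8 [624.  13. 261.] [-0.058 -0.002  0.06 ]
1.9 [636.  13. 258.] [-0.052 -0.002  0.065]
```

```bash
python3 -m jog '[[[-0.042,-0.025,0.028,0,0,0,0],[-0.042,-0.025,0.028,0,0,0,0],[-0.053,0,0.003,0,0,0,0],[-0.053,0,0.003,0,0,0,0],[-0.053,0,0.003,0,0,0,0],[-0.04,0,-0.016,0,0,0,0],[-0.04,0,-0.016,0,0,0,0],[-0.04,0,-0.012,0,0,0,0],[-0.04,0,-0.012,0,0,0,0],[-0.041,0,-0.008,0,0,0,0],[-0.041,0,-0.008,0,0,0,0],[0,0,0,0,0,0,0]]]'
python3 - <<'E'
from h import *
exec(open('plan.py').read().split("T=")[0]);print(s['wrist_force'])
c=snap('scene','s4.png');t=snap('top','t4.png')
A=cv2.resize(c['image'][130:270,220:360],(480,480));B=cv2.resize(t['image'][140:265,220:320],(320,400))
o=np.zeros((480,800,3),np.uint8);o[:,:480]=A;o[:400,480:]=B
cv2.imwrite('pics/m4.png',o[:,:,::-1])
E
```

```text
clock: 7.73
tool_pos: [509.6, 13.6, 223.9]
tcp_rot: [-0.007, 0.946, 0.017, 0.324]
wrist_force: [-0.0, 0.3, -0.3]
grip_width: -0.2
gripper_force: 0.1
[509.61275919  13.56718921 223.91816296] [[-0.79, -0.024, 0.613], [-0.002, 0.999, 0.037], [-0.614, 0.028, -0.789]] [-0.36 -0.09  2.2   0.57  0.48 -2.39]
[-0.00327838  0.28351514 -0.28178287]
```

View pics/m4.png

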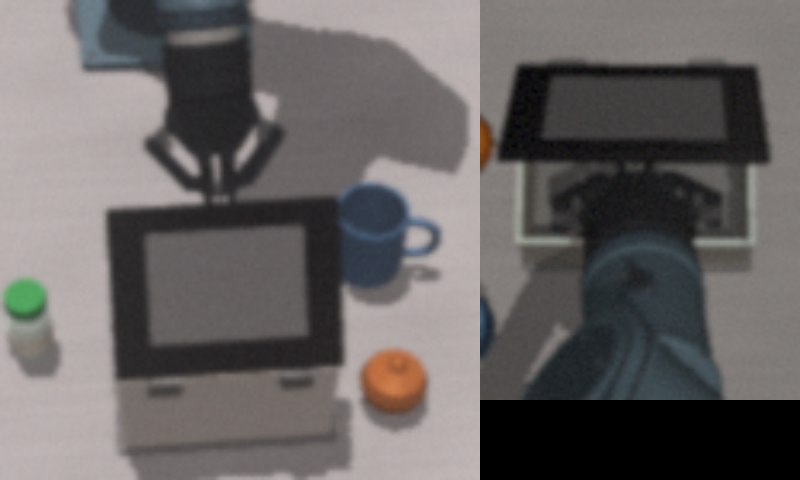

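The fingers are under the lid and it is rising (front edge well behind the rim in top). Continuing the arc to the stop.

```bash
python3 -m jog '[[[-0.0415,0,-0.004,0,0,0,0],[-0.0415,0,-0.004,0,0,0,0],[-0.0415,0,0,0,0,0,0],[-0.0415,0,0,0,0,0,0],[-0.0415,0,0.004,0,0,0,0],[-0.0415,0,0.004,0,0,0,0],[-0.041,0,0.008,0,0,0,0],[-0.041,0,0.008,0,0,0,0],[-0.04,0,0.012,0,0,0,0],[-0.04,0,0.012,0,0,0,0],[-0.038,0,0.016,0,0,0,0],[-0.038,0,0.016,0,0,0,0],[-0.037,0,0.02,0,0,0,0],[-0.037,0,0.02,0,0,0,0],[-0.034,0,0.023,0,0,0,0],[-0.034,0,0.023,0,0,0,0],[0,0,0,0,0,0,0]]]'
python3 plan.py|head -1
```

```text
clock: 9.25
tool_pos: [598.6, 15.0, 262.3]
tcp_rot: [-0.007, 0.946, 0.017, 0.324]
wrist_force: [0.9, 0.3, 1.0]
grip_width: -0.1
gripper_force: 0.0
[598.61103318  14.95168719 262.32951333] [[-0.79, -0.024, 0.612], [-0.002, 0.999, 0.037], [-0.613, 0.028, -0.79]] [-0.28  0.04  1.97  0.4   0.54 -2.14]
```

```bash
python3 -m jog '[[[-0.032,0,0.027,0,0,0,0],[-0.032,0,0.027,0,0,0,0],[-0.029,0,0.03,0,0,0,0],[-0.029,0,0.03,0,0,0,0],[-0.026,0,0.03,0,0,0,0],[0,0,0,0,0,0,0]]]'
python3 plan.py|head -1
```

```text
clock: 9.75
tool_pos: [629.2, 15.9, 258.4]
tcp_rot: [-0.007, 0.946, 0.017, 0.323]
wrist_force: [0.0, -0.2, 0.4]
grip_width: -0.1
gripper_force: 0.0
[629.182434   15.8591366 258.3549605] [[-0.791, -0.024, 0.612], [-0.002, 0.999, 0.037], [-0.612, 0.028, -0.79]] [-0.25  0.1   1.91  0.38  0.53 -2.11]
```

```bash
python3 -m jog '[[[-0.0158,0,0.0122,0,0,0,0],[-0.0158,0,0.0122,0,0,0,0],[-0.0158,0,0.0122,0,0,0,0],[0,0,0,0,0,0,0],[0,0,0,0,0,0,0]]]'
```

```text
clock: 10.17
tool_pos: [637.2, 16.2, 258.7]
tcp_rot: [-0.007, 0.946, 0.017, 0.324]
wrist_force: [0.1, -0.2, -0.1]
grip_width: 0.1
gripper_force: 0.0
```

```bash
python3 -m jog '[[[-0.0158,0,0.0122,0,0,0,0],[0,0,0,0,0,0,0],[0,0,0,0,0,0,0]]]'
```

```text
clock: 10.42
tool_pos: [639.3, 16.4, 258.3]
tcp_rot: [-0.007, 0.946, 0.017, 0.323]
wrist_force: [-5.9, 0.2, 3.1]
grip_width: 0.1
gripper_force: 3.0
```

```bash
python3 -m jog '[[[-0.0158,0,0.0122,0,0,0,0],[0,0,0,0,0,0,0],[0,0,0,0,0,0,0]]]'
```

```text
clock: 10.67
tool_pos: [640.0, 16.5, 258.1]
tcp_rot: [-0.008, 0.947, 0.017, 0.321]
wrist_force: [-25.4, -4.6, 13.9]
grip_width: -0.3
gripper_force: 14.6
```

Firm stop: force jumped to 29 N with no more travel. Backing off, towards the robot and then up.

```bash
python3 -m jog '[[[0.03,0,-0.023,0,0,0,0],[0.06,0,-0.046,0,0,0,0],[0.13,0,-0.1,0,0,0,0],[0.13,0,-0.1,0,0,0,0],[0.13,0,-0.1,0,0,0,0],[0.13,0,-0.1,0,0,0,0],[0,0,-0.15,0,0,0,0],[0,0,-0.15,0,0,0,0],[0,0,-0.15,0,0,0,0],[0,0,-0.15,0,0,0,0],[0,0,0,0,0,0,0],[0,0,0,0,0,0,0]]]'
python3 - <<'E'
from h import *
c=snap('scene','s5.png');t=snap('top','t5.png')
A=cv2.resize(c['image'][130:270,200:380],(514,400));B=cv2.resize(t['image'][120:265,210:320],(286,377))
o=np.zeros((400,800,3),np.uint8);o[:,:514]=A;o[:377,514:]=B
cv2.imwrite('pics/m5.png',o[:,:,::-1])
x=lambda th,r,y:[624-r*np.cos(th),13+y,125+r*np.sin(th)]
for th in(1.7,1.8,1.9):print(th,[proj(t,x(th,158,y)).round(1).tolist() for y in(103,-103)],[proj(c,x(th,158,y)).round(1).tolist() for y in(103,-103)])
E
```

```text
clock: 11.67
tool_pos: [472.6, 10.0, 330.6]
tcp_rot: [-0.007, 0.946, 0.016, 0.325]
wrist_force: [1.0, 0.2, 0.1]
grip_width: 0.1
gripper_force: 0.0
1.7 [[223.1, 132.1], [310.9, 131.4]] [[326.9, 211.9], [252.3, 217.6]]
1.8 [[223.4, 126.3], [310.6, 125.6]] [[327.7, 217.0], [252.7, 222.9]]
1.9 [[223.7, 121.0], [310.3, 120.2]] [[328.5, 222.4], [253.1, 228.4]]
```

View pics/m5.png

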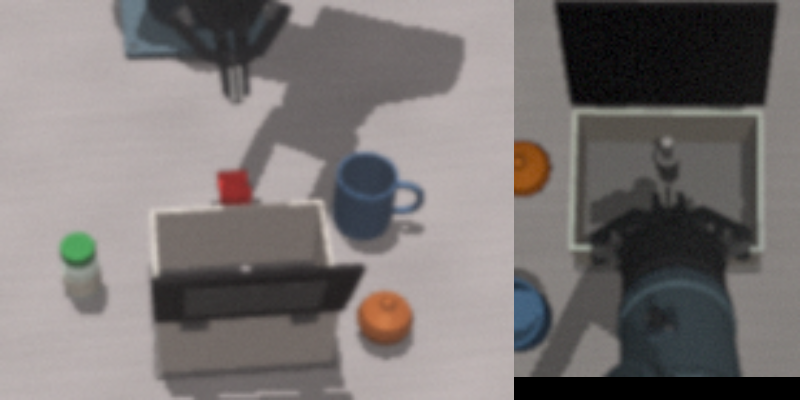

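The top edge of the lid is at row ~121 in top, which matches 1.9 rad. The tab is up, the loose things haven't moved, and the hand is clear.

```bash
python3 -c "
from bench import order;print(order.finish_job())"
```

```text
the job is handed in; nothing more can be done
None
```

The caddy is open: I pressed the tab until the lid sprang ajar, let it come back up, and pushed the lid to its stop at about 1.9 rad, with the loose things undisturbed, the hand clear and the job handed in at about 12 s.

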